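Close the casting mould in its press

TASK

Close the two-part plaster mould ready for slip casting: with closed fingertips from above, press down the spring brake pad in the middle of the press's sliding jaw to free it and, keeping it pressed, push the jaw gently along its rods, without slamming, until it is up against the stop collars and the mould halves have met. Then lift off, so that the brake takes hold again. Work only on the top of the pad: grip nothing, do not touch the plaster, never drag the jaw while its brake is on, and leave the other things where they are.

Things in the scene. Friction and masses are not known exactly. Their poses are not given: they have to be found in the camera images.
- mould_press: fixed bench press for plaster moulds: board 320 x 160 mm, two 10 mm guide rods, fixed jaw 108 mm high at one end, sliding jaw on the rods. Origin on the table, 5 mm beyond the board's middle; x points along the rods from sliding to fixed jaw (the closing direction), z up. An 18 mm steel collar on each rod is the sliding jaw's stop. The mould lies on a bed 34 mm above the table
- press_jaw (a joint): travel of the sliding jaw along the press's x axis, m: 0 fully open, 0.095 against the stop collars (mould closed). Brake free: it slides with 2 to 7 N, mould half pushed along included; brake on: it holds against 14 N or more. The jaw plate is 148 mm wide, its top 100 mm above the table, its back 34 mm ahead of the pad's middle
- brake_pad (a joint): how far the brake pad is pressed down, m: 0 is up (brake on), 0.009 the end of its travel. The brake lets go between 0.002 and 0.0035 and is surely free from 0.004 on. A spring pushes the pad up: about 9 N to start it, 12 N at the end of travel
- pad_top (a point): centre of the brake pad's flat top: rubber-faced plate in the middle of the sliding jaw's carriage, 56 mm wide, 100 mm above the table when up. Axes as the press's (x = closing direction). The flat is 48 mm long in x, between two ridges 6 mm high and 8 mm thick, 28 mm before and behind the centre; a fingertip that slips bears on a ridge and pushes there. Moves with jaw and pad
- jaw_face (a point): a point on the middle of the sliding jaw's plywood face, 70 mm above the table; the face pushes the near mould half. Axes as those of the press
- mould_near: loose mould half nearer the sliding jaw: plaster block 44 mm along the press's x axis, 90 mm wide, 80 mm high, 0.35 to 0.65 kg, on the bed with its hollow towards the other half, 10 to 70 mm ahead of the jaw's face, which pushes it along; the bed guides it sideways. Origin at the centre of its underside
- mould_far: the loose mould half that stands against the fixed jaw, same size; origin at the centre of its underside
- mould_near_seam (a point): middle of the near half's parting face (40 mm above its underside)
- mould_far_seam (a point): middle of the far half's parting face; with the mould closed the two seam points coincide
- slip_jar: the open white plastic slip jar, 90 mm across and 98 mm high, standing behind the press to the left; origin at the centre of its underside
- needle_tool: the needle tool, 148 mm long and 8 mm thick, lying across in front of the press's near end; origin at its middle, underside
- loop_tool: the trimming loop tool with a dark turned handle, 158 mm long and 13 mm thick, lying along the right side of the press; origin at its middle, underside
- masking_tape: the roll of masking tape, 104 mm across and 25 mm high, lying at the left of the banding wheel; origin at the centre of its underside
- scissors: the orange-handled scissors, 199 mm long and 9 mm thick, lying behind the banding wheel to the left; origin at their middle, underside
- bisque_cup: the bisque-fired beaker, 65 mm across and 59 mm high, standing on the banding wheel; origin at the centre of its underside
There are look-alikes about, which are no part of the job. What is shaped like the mould_far but green is not meant.

How it is judged:
By the outcome, as a careful person would: the job done as asked, in the order asked, and still so for the second after the job is handed in, with the robot touching nothing.
It also fails if it takes over 35 s, if anything falls off the work surface, if the arm or the gripper's body presses on something with over 40 N, if the wrist force passes 120 N, or if a joint passes its speed limit or range.

ROBOT

A 7-joint arm with a two-finger parallel gripper is mounted at the origin on a cart in front of the work surface, level with it; the furniture and walls round the work are solid. World frame = base frame: x ahead of the robot, y to its left, z up, the work surface at z = 0. Lengths are in mm, angles in degrees, forces in N, time in s.
With the tool pointing down it reaches from about 425 to 950 mm from the base axis. Payload 4.7 kg.
Tool frame: the origin (TCP) lies at the very end of the fingers, on their centre line; the grasp point (between the pads) lies 19 mm behind it; z points along the fingers, y is the direction in which the jaws open and shut (so a half turn about z gives the same grasp; the last joint's range is limited). The gripper opens to 85 mm and grips with 20 to 120 N. Pads are 22 mm wide; open, the fingers measure 114 mm over their backs; the gripper's body (76 mm by 85 mm) begins 54 mm behind the grasp point. The pads swing forward as they close: fully open they stand 13 mm farther back than shut.
Start: joints at [-1.656, 26.849, -2.785, 87.806, 1.381, 65.374, -4.715], TCP at [675.017, 0.046, 231.335] pointing down, gripper open.
Joint ranges: [-148.3, 148.3], [-19.14, 114.17], [-79.39, 73.82], [5.75, 140.21], [-59.74, 239.74], [12.07, 113.84], [-152.46, 152.46]. Speed limits (degrees/s): [147.25, 147.25, 180, 180, 180, 180, 180].

INTERFACE

Orientations are given as [roll, pitch, yaw] about the fixed x, y, z axes, in that order (R = Rz(yaw) Ry(pitch) Rx(roll)).
In Python, from rig import bot gives the robot as it stands. The module is installed in compiled form; this text tells all that it offers.
- The arm moves only by the shell command python3 -m handwheel 'ROWS' [FORCE]. ROWS is JSON, a list of rows, each a list of 7 numbers: the turn, a rotation vector about the tool's x, y, z in degrees, then the shift along the tool's x, y, z in m, then the finger opening in m, from 0 to 0.0854. A call has 1 to 20 rows; each row is the pose to reach, as a shift and turn from the pose measured when the call began, along the tool's axes at that moment; what a row does not reach only later rows make up. A row lasts 1/10 s, in which the tool goes at most 50 mm and 8.59 degrees, less where a joint would pass 70% of its speed; a pose out of reach is approached as far as the arm can. A call with a gripper value outside its range is refused whole. The fingers move at their own pace and stop on an object; FORCE is the grip in N (left out, the last holds). Time passes only in rows, so rows that repeat a pose let the fingers close. It gives the time, the measured TCP pose, the force and the opening at its end, in the units of the state.
- bot.get_state(): the state, without advancing time (a new reading comes with each control period).
- bot.camera(name): name is "scene" or "side" or "wrist"; returns (picture, depth): 400x640x3 uint8, red, green, blue; 400x640 float32, mm along the optical axis (not along the pixel's ray), 0 where there is no reading.
- bot.calibration(name): a dict with "fx", "fy", "cx", "cy" (pixels), "k1" (the pictures are not rectified: a ray, as slopes to the right and down, at radius r is drawn at 1 + k1 r^2 times it, then the intrinsics apply), "rvec" (rotation vector, rad) and "tvec" (3), from world to camera coordinates, as OpenCV has them; the wrist camera has in their place "tool_from_camera" (4x4, takes a point from camera to tool coordinates, whose origin is the TCP and whose axes are the flange's). Camera axes: x right, y down, z forward; pixel columns grow to the right and rows downward; lengths in mm; the calibration is good to about 2 mm. A picture is of the moment at which its call begins: read the wrist's pose just before it. calibration takes no time and is no camera call.
- bot.close_job(): hands the job in, once; it reports no verdict.
The state is a dict: "clock": time; "joint_pos": joint angles; "joint_velocities": joint speeds; "joint_efforts": joint torques, N m; "tcp_pos": TCP position; "ee_rot": TCP orientation; "force": force on the tool from outside, world axes, zero at the start; "ft_torque": the same for the moment, N m; "grip_width": finger opening in mm.
Only numpy, scipy, OpenCV 4.12 (cv2) and the standard library are available. Lean on these libraries where they do the work, as an engineer would, in place of code of your own. Each camera call takes 0.05 s, during which the arm holds its last target.

## Working session

There is one attempt and no reset: what is moved stays moved. The work goes in short steps, Python scripts to look and compute and a shell command to move; the robot and the scene stay as the last step left them, time stands still between calls to the robot, and variables do not carry over. Pictures are saved under pics/ and viewed, and the job is handed in when it is done.

```bash
mkdir -p pics; cat > h.py <<'E'
import numpy as np, cv2
from rig import bot
def save(n,p): cv2.imwrite('pics/'+n+'.png',cv2.cvtColor(p,cv2.COLOR_RGB2BGR))
def cloud(name,depth,st=None):
    c=bot.calibration(name); h,w=depth.shape
    u,v=np.meshgrid(np.arange(w),np.arange(h))
    K=np.array([[c['fx'],0,c['cx']],[0,c['fy'],c['cy']],[0,0,1.]])
    xd=(u-c['cx'])/c['fx']; yd=(v-c['cy'])/c['fy']
    x,y=xd.copy(),yd.copy()
    for _ in range(8):
        f=1+c['k1']*(x*x+y*y); x,y=xd/f,yd/f
    P=np.stack([x*depth,y*depth,depth],-1)
    if 'rvec' in c:
        R=cv2.Rodrigues(np.array(c['rvec'],float))[0]
        return (P-np.array(c['tvec']).ravel())@R
    return P
E
python3 - <<'E'
from h import *
s=bot.get_state(); print(s)
for n in ('scene','side','wrist'):
    p,d=bot.camera(n); save(n+'0',p); np.save(n+'0.npy',d); np.save(n+'p0.npy',p); print(n,bot.calibration(n))
E
```

```text
{'clock': 0.0, 'joint_pos': array([-1.65577309, 26.89768124, -2.78590949, 87.87524892,  1.38100625,
       65.37492063, -4.71549113]), 'joint_velocities': array([-0.07142786,  0.1246634 ,  0.00259522,  0.01271522, -0.03084408,
       -0.06115722,  0.03629486]), 'joint_efforts': array([ 1.18357209e-03, -5.10321057e+01, -4.63755790e-02, -2.37716943e+01,
        1.05899444e-02,  7.35067850e-03,  1.56414734e-05]), 'tcp_pos': array([6.74402138e+02, 2.52525468e-02, 2.30245828e+02]), 'ee_rot': array([-1.79885778e+02,  3.69446944e-03,  9.00032395e+01]), 'force': array([-0.17242684, -0.80587743,  0.03724852]), 'ft_torque': array([-0.02914232,  0.00124306, -0.01000144]), 'grip_width': 85.73192749849433}
scene {'fx': 375.93877376263686, 'fy': 375.93877376263686, 'cx': 317.06136053272326, 'cy': 198.61133933204226, 'k1': -0.06410698289122005, 'rvec': array([ 2.20062165, -0.61231961,  0.25598363]), 'tvec': array([-498.30571384,  296.30482643, 1201.82731394])}
side {'fx': 442.2441802790119, 'fy': 442.2441802790119, 'cx': 318.1470825343295, 'cy': 196.4477144147737, 'k1': 0.03575510949846609, 'rvec': array([ 1.94212914,  0.02454157, -0.03405932]), 'tvec': array([-591.76683845,   80.39803972, 1362.74073049])}
wrist {'fx': 299.81519307031743, 'fy': 299.81519307031743, 'cx': 325.25705355622296, 'cy': 201.90343385225992, 'k1': -0.023510684294716002, 'tool_from_camera': array([[ 8.17192714e-04, -9.52510588e-01, -3.04504371e-01,
         7.79523185e+01],
       [ 9.99999518e-01,  9.44379046e-04, -2.70402426e-04,
        -3.38241953e-01],
       [ 5.45128721e-04, -3.04504003e-01,  9.52510900e-01,
        -1.42654916e+02],
       [ 0.00000000e+00,  0.00000000e+00,  0.00000000e+00,
         1.00000000e+00]])}
```

View pics/scene0.png

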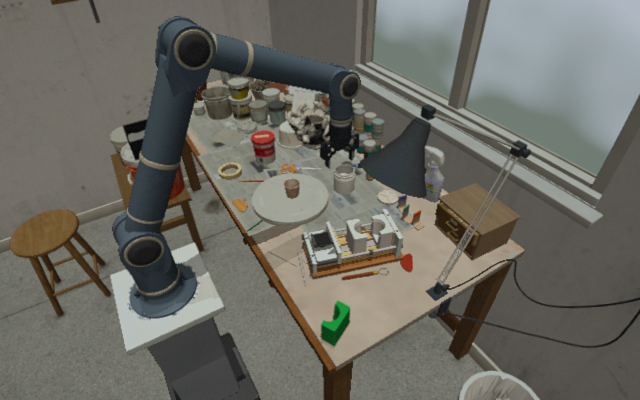

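View pics/side0.png

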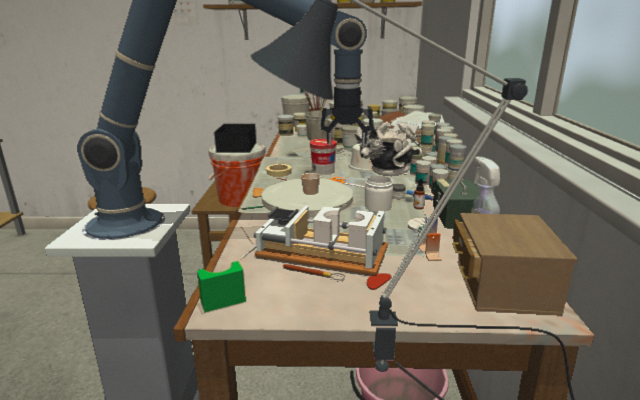

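View pics/wrist0.png

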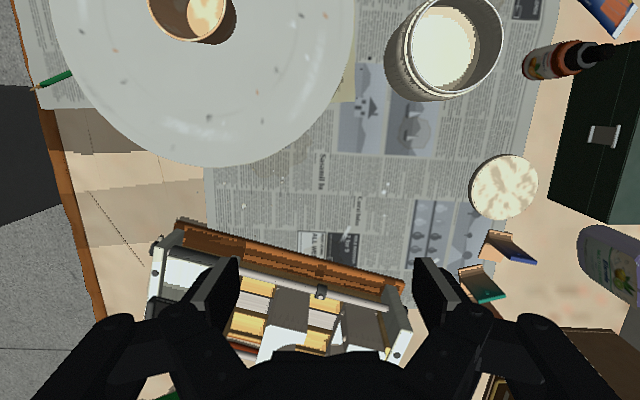

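The scene shows the press at (305-402, 213-272). The dark pad, on the sliding-jaw end, is at about (322,240), and the white mould halves are at about (357,240) and (385,228). The lamp head at (400,150) may be in the way, so I'll measure that as well.

```bash
python3 - <<'E'
from h import *
for n,(x0,x1,y0,y1) in {'scene':(290,420,200,290),'side':(240,400,195,285)}.items():
    p=np.load(n+'p0.npy'); d=np.load(n+'0.npy')
    save(n+'crop0',cv2.resize(p[y0:y1,x0:x1],None,fx=5,fy=5,interpolation=cv2.INTER_CUBIC))
    W=cloud(n,d)
    pts=[(322,240),(316,236),(328,244),(310,236),(340,232),(357,240),(385,228),(400,150),(385,170),(340,320),(345,178),(430,110)] if n=='scene' else [(284,215),(275,218),(300,220),(320,218),(350,225),(290,60),(330,90),(220,285)]
    for q in pts: print(n,q,W[q[1],q[0]].round(0))
    # everything higher than 90 near press
    m=(d>0)&(W[...,0]>450)&(W[...,0]<950)&(W[...,1]>-480)&(W[...,1]<-80)
    for lo,hi in((90,96),(96,103),(103,115),(115,200),(200,300),(300,500)):
        k=m&(W[...,2]>lo)&(W[...,2]<hi)
        if k.sum(): print(lo,hi,k.sum(),W[k][:,:2].min(0).round(),W[k][:,:2].max(0).round())
E
```

```text
scene (322, 240) [  78. -891.  990.]
scene (316, 236) [ 497. -136.  103.]
scene (328, 244) [ 513. -184.   99.]
scene (310, 236) [ 493. -102.   75.]
scene (340, 232) [629. -81.   4.]
scene (357, 240) [ 597. -226.  108.]
scene (385, 228) [ 704. -234.  113.]
scene (400, 150) [ 562. -397.  555.]
scene (385, 170) [ 518. -406.  526.]
scene (340, 320) [ 402. -427.   81.]
scene (345, 178) [768.  98.  83.]
scene (430, 110) [ 633. -396.  628.]
90 96 168 [ 476. -473.] [ 949. -108.]
96 103 504 [ 470. -472.] [950. -96.]
103 115 720 [ 470. -474.] [ 948. -101.]
115 200 914 [ 592. -472.] [ 950. -143.]
200 300 189 [ 798. -471.] [ 864. -440.]
300 500 898 [ 514. -476.] [ 949. -425.]
side (284, 215) [ 510. -168.  100.]
side (275, 218) [ 488. -179.   97.]
side (300, 220) [ 552. -180.   92.]
side (320, 218) [ 605. -218.  114.]
side (350, 225) [ 679. -252.  111.]
side (290, 60) [ 566. -447.  506.]
side (330, 90) [ 633. -412.  452.]
side (220, 285) [ 402. -431.   56.]
90 96 357 [ 471. -478.] [ 950. -101.]
96 103 759 [ 472. -477.] [949. -96.]
103 115 1117 [ 471. -478.] [ 950. -123.]
115 200 1194 [ 591. -476.] [ 950. -150.]
200 300 450 [ 797. -472.] [ 864. -441.]
300 500 2897 [ 515. -480.] [ 950. -376.]
```

```bash
ls pics
```

```text
scene0.png
scenecrop0.png
side0.png
sidecrop0.png
wrist0.png
```

View pics/scenecrop0.png

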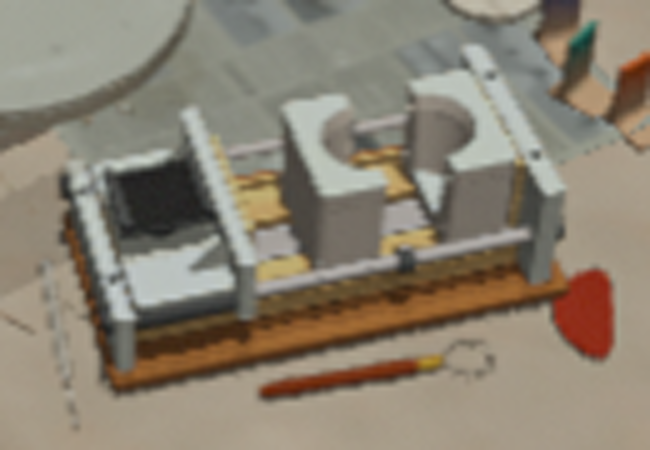

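View pics/sidecrop0.png

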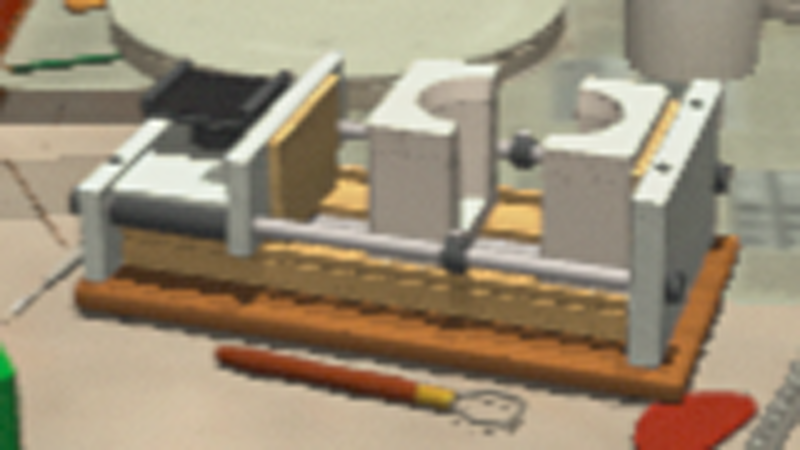

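```bash
python3 - <<'E'
from h import *
for n in ('scene','side'):
    p=np.load(n+'p0.npy').astype(int); d=np.load(n+'0.npy'); W=cloud(n,d)
    reg=(d>0)&(W[...,0]>440)&(W[...,0]<800)&(W[...,1]>-330)&(W[...,1]<-90)
    dark=reg&(p.max(-1)<75)&(W[...,2]>85)&(W[...,2]<115)&(W[...,0]<560)
    k,l,st,c=cv2.connectedComponentsWithStats(dark.astype(np.uint8))
    i=1+np.argmax(st[1:,4]); m=l==i; print(n,'pad',st[i],'z pct',np.percentile(W[m][:,2],[5,25,50,75,95]).round(1))
    r=cv2.minAreaRect(W[m][:,:2].astype(np.float32)); print('  rect',r)
    # jaw plate / fixed plate tops: light pixels, z>90
    board=reg&(W[...,2]>8)&(W[...,2]<26)&(p[...,0]>p[...,2]*1.8)
    print('  board',board.sum(), cv2.minAreaRect(W[board][:,:2].astype(np.float32)))
    al=reg&(W[...,2]>60)&(W[...,2]<120)
    light=reg&(W[...,2]>85)
    print('  all>60 rect',cv2.minAreaRect(W[al][:,:2].astype(np.float32)))
E
```

```text
scene pad [311 231  22  17 230] z pct [ 98.4 101.  102.3 104.  107.5]
  rect ((503.81524658203125, -154.53106689453125), (56.13926696777344, 59.470489501953125), 77.63570404052734)
  board 974 ((618.6275634765625, -204.94442749023438), (195.97486877441406, 347.1632080078125), 73.62044525146484)
  all>60 rect ((605.6061401367188, -183.08087158203125), (151.70919799804688, 311.3486633300781), 73.38045501708984)
side pad [269 208  29  13 213] z pct [ 95.7  99.7 100.6 101.4 105. ]
  rect ((509.221923828125, -161.42091369628906), (54.22203826904297, 61.549903869628906), 70.28129577636719)
  board 1630 ((618.1405029296875, -253.5426483154297), (345.3219909667969, 153.53738403320312), 6.720004081726074)
  all>60 rect ((608.7479248046875, -187.69085693359375), (151.62741088867188, 308.6387634277344), 73.61580657958984)
```

```bash
python3 -m handwheel '[[0,0,1,-0.008,-0.008,0,0],[0,0,3,-0.03,-0.03,0,0],[0,0,6,-0.055,-0.058,0.004,0],[0,0,9,-0.085,-0.09,0.008,0],[0,0,12,-0.115,-0.12,0.012,0],[0,0,14.5,-0.138,-0.145,0.015,0],[0,0,16,-0.152,-0.16,0.015,0],[0,0,16.5,-0.159,-0.167,0.015,0],[0,0,16.5,-0.159,-0.167,0.015,0],[0,0,16.5,-0.159,-0.167,0.015,0]]' 40
python3 - <<'E'
from h import *
s=bot.get_state(); print({k:s[k].round(2) if hasattr(s[k],'round') else s[k] for k in('clock','tcp_pos','ee_rot','force','grip_width')})
p,d=bot.camera('wrist'); save('wrist1',p); np.save('wp1.npy',p); np.save('w1.npy',d)
import pickle; pickle.dump(s,open('s1.pkl','wb'))
E
```

```text
clock: 1.15
tcp_pos: [508.9, -157.7, 216.0]
ee_rot: [-180.0, -0.0, 73.6]
force: [-0.2, 1.2, -0.3]
grip_width: -0.0
{'clock': 1.15, 'tcp_pos': array([ 508.87, -157.72,  216.03]), 'ee_rot': array([-1.7999e+02, -3.0000e-02,  7.3630e+01]), 'force': array([-0.18,  1.2 , -0.28]), 'grip_width': -0.019147783042842533}
```

View pics/wrist1.png

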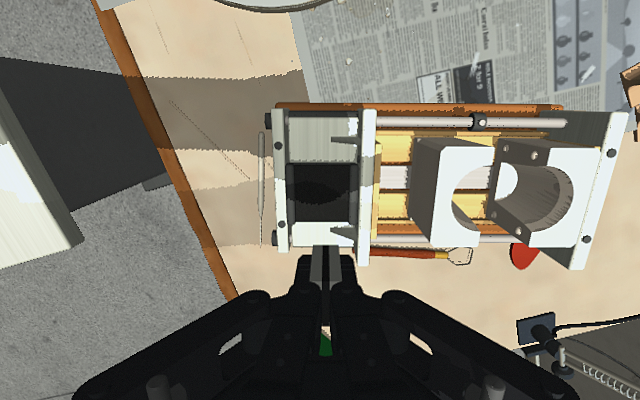

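The wrist view shows the dark pad at about (290-355, 163-222), with the jaw plate at x≈367 and rods running nearly along the image rows. I'll measure the pad centre and the press yaw from this.

```bash
cat >> h.py <<'E'
from scipy.spatial.transform import Rotation as Ro
def wcloud(d,s):
    P=cloud('wrist',d); T=np.array(bot.calibration('wrist')['tool_from_camera'])
    P=P@T[:3,:3].T+T[:3,3]
    return P@Ro.from_euler('xyz',s['ee_rot'],degrees=True).as_matrix().T+s['tcp_pos']
E
python3 - <<'E'
from h import *
import pickle
s=pickle.load(open('s1.pkl','rb')); d=np.load('w1.npy'); p=np.load('wp1.npy').astype(int); W=wcloud(d,s)
sub=p[155:230,280:365].astype(np.uint8)
save('wcrop1',cv2.resize(sub,None,fx=8,fy=8,interpolation=cv2.INTER_NEAREST))
for q in [(320,190),(300,190),(345,190),(290,190),(354,190),(320,170),(320,215),(310,235),(367,150),(367,230)]: print(q,W[q[1],q[0]].round(1),p[q[1],q[0]])
m=(p.max(-1)<80)&(W[...,2]>92)&(W[...,2]<112); m[:155]=0;m[232:]=0;m[:,:275]=0;m[:,362:]=0
ys,xs=np.nonzero(m); print(xs.min(),xs.max(),ys.min(),ys.max(),cv2.minAreaRect(W[m][:,:2].astype(np.float32)))
# plate top line edges + fixed plate edges: rays
for y in (120,140,160,180,200,220,240,255):
    row=(W[y,340:380,2]); k=(p[y,340:390].min(-1)>170); i=np.nonzero(k)[0]+340
    print(y,i.min() if len(i) else None,i.max() if len(i) else None,W[y,i.min()].round(1),W[y,i.max()].round(1))
E
```

```text
(320, 190) [ 505.8 -149.9  101.2] [20 23 21]
(300, 190) [ 488.8 -144.8  101.6] [19 22 21]
(345, 190) [ 527.2 -156.2  101. ] [25 26 26]
(290, 190) [ 481.2 -141.2  106.3] [42 43 42]
(354, 190) [ 534.8 -156.8  106.7] [50 50 48]
(320, 170) [ 511.  -132.6  101. ] [22 23 22]
(320, 215) [ 498.9 -173.   100.1] [38 40 36]
(310, 235) [ 479.1 -201.3   71.5] [233 241 229]
(367, 150) [ 554.7 -127.3  100.2] [233 241 245]
(367, 230) [ 536.8 -199.6  100.1] [235 241 238]
285 360 155 231 ((506.405517578125, -156.90682983398438), (73.11893463134766, 66.08605194091797), 73.53170013427734)
120 340 389 [540.  -98.3  72. ] [ 585.2 -111.9   63.3]
140 362 374 [ 552.7 -118.1   99.2] [ 562.5 -120.8  100. ]
160 344 365 [ 533.8 -135.3   71.7] [ 551.  -135.5   98.8]
180 363 389 [ 544.9 -152.2   99.6] [ 577.1 -179.5   28.3]
200 360 371 [ 537.8 -169.5   99.4] [ 547.4 -172.3   99.4]
220 361 370 [ 533.9 -188.4  100. ] [ 541.9 -191.    99.2]
240 340 389 [ 507.6 -215.6   71.3] [ 557.8 -234.9   62.1]
255 351 368 [ 5.101e+02 -2.735e+02  5.000e-01] [ 531.5 -225.2   99.9]
```

View pics/wcrop1.png

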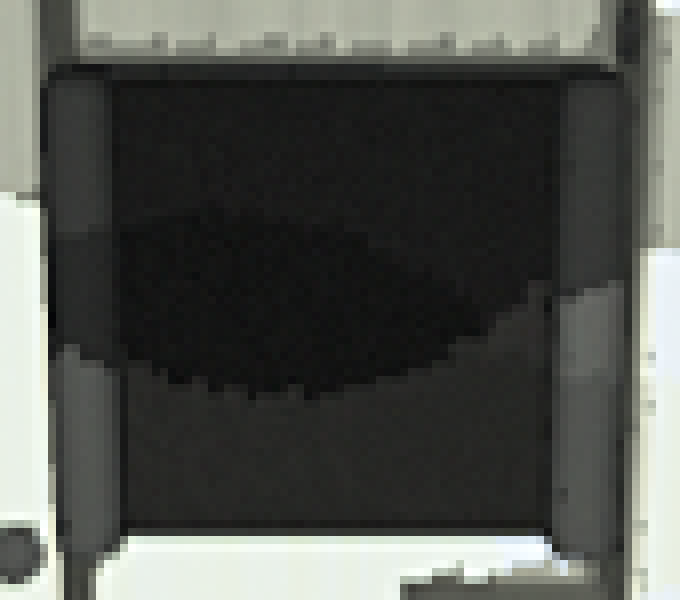

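```bash
python3 - <<'E'
from h import *
import pickle
s=pickle.load(open('s1.pkl','rb')); d=np.load('w1.npy'); p=np.load('wp1.npy').astype(int); W=wcloud(d,s)
def ax(m,t):
    q=W[m][:,:2]; f=cv2.fitLine(q.astype(np.float32),cv2.DIST_HUBER,0,.01,.01).ravel(); a=np.degrees(np.arctan2(f[1],f[0]))
    print(t,m.sum(),'dir',round(float(a),2),'c',f[2:],cv2.minAreaRect(q.astype(np.float32)))
g=p.min(-1)>150
z=W[...,2]; uu=np.arange(640)[None]; vv=np.arange(400)[:,None]
ax(g&(z>96)&(z<103)&(uu>350)&(uu<385)&(vv<262)&(vv>100),'slide plate top')
ax(g&(z>104)&(z<112)&(uu>560)&(vv<275)&(vv>100)&(W[...,0]>700),'fixed plate top')
# pad flat
m=(abs(z-100.8)<2)&(p.max(-1)<60)&(uu>285)&(uu<360)&(vv>158)&(vv<226)
ax(m,'flat')
for lab,mm in (('ridgeL',(z>104)&(z<110)&(uu>280)&(uu<300)&(vv>158)&(vv<226)),('ridgeR',(z>104)&(z<110)&(uu>343)&(uu<362)&(vv>158)&(vv<226))): ax(mm,lab)
# mould near top
ax((abs(z-114)<4)&(uu>400)&(uu<500)&(p.min(-1)>150),'near top')
q=np.zeros(2)
for a in (294.4,349.4):
    for b in (165,221):
        w=W[int(b),int(round(a))]; print(a,b,w.round(1))
E
```

```text
slide plate top 1976 dir 73.6 c [ 547.05273 -157.92307] ((548.2147216796875, -163.9259033203125), (141.32444763183594, 17.641637802124023), 73.48320007324219)
fixed plate top 2488 dir 73.57 c [ 742.8875  -217.17398] ((725.2257690429688, -219.58958435058594), (146.67832946777344, 54.93382263183594), 75.35054016113281)
flat 3068 dir -72.2 c [ 506.36755 -152.56046] ((507.28167724609375, -153.48239135742188), (54.84547805786133, 62.24803161621094), 73.613525390625)
ridgeL 520 dir 73.73 c [ 479.91296 -144.77469] ((479.4301452636719, -145.77017211914062), (55.11275100708008, 7.907107830047607), 73.7582778930664)
ridgeR 517 dir 73.35 c [ 533.1553  -160.46205] ((532.9761962890625, -161.41416931152344), (54.99827575683594, 7.902600288391113), 73.65469360351562)
near top 3327 dir 72.32 c [ 613.7282  -183.04086] ((619.88720703125, -188.06874084472656), (90.2005615234375, 44.92152404785156), 73.9633560180664)
294.4 165 [ 490.5 -122.   100.7]
294.4 221 [ 475.2 -170.2  105. ]
349.4 165 [ 536.5 -135.9   98.6]
349.4 221 [ 523.1 -183.9  105.8]
```

Press yaw is -16.4°. The pad centre, midway between the ridges, is (506.2, -153.6) at z≈100. The ridges are 55 mm apart, 106 mm high and 55 mm wide, as given. The white near half at (620,-188), top 114, is the meant one; the green look-alike is away at (402,-430). Next I centre over the pad and come down to just above it.

```bash
python3 -m handwheel '[[0,0,0,0.0015,-0.002,0.01,0],[0,0,0,0.003,-0.0037,0.035,0],[0,0,0,0.0032,-0.0037,0.06,0],[0,0,0,0.0032,-0.0037,0.082,0],[0,0,0,0.0032,-0.0037,0.097,0],[0,0,0,0.0032,-0.0037,0.105,0],[0,0,0,0.0032,-0.0037,0.108,0],[0,0,0,0.0032,-0.0037,0.108,0],[0,0,0,0.0032,-0.0037,0.108,0]]'
python3 - <<'E'
from h import *
s=bot.get_state(); print(s['tcp_pos'].round(2),s['ee_rot'].round(2),s['force'].round(2))
p,d=bot.camera('wrist'); save('wrist2',p)
p,d=bot.camera('side'); save('side2',cv2.resize(p[170:300,220:420],None,fx=4,fy=4,interpolation=cv2.INTER_CUBIC))
E
```

```text
clock: 2.1
tcp_pos: [507.0, -153.2, 108.5]
ee_rot: [179.9, -0.0, 73.7]
force: [-0.0, 0.2, 1.0]
grip_width: -0.1
[ 506.96 -153.23  108.53] [ 1.7995e+02 -3.0000e-02  7.3690e+01] [-0.04  0.19  1.  ]
```

View pics/side2.png

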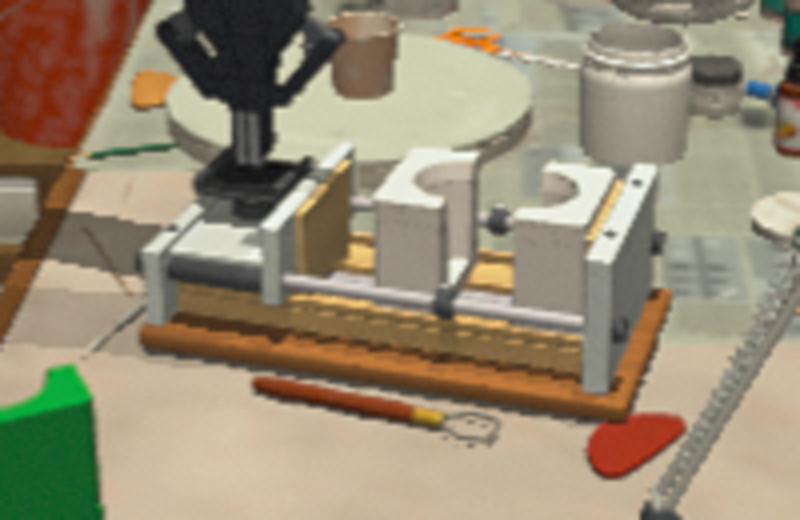

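View pics/wrist2.png

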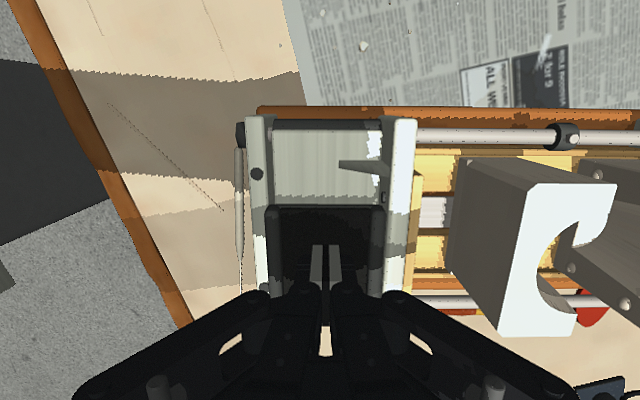

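The fingertips, closed at about (325,250) in the wrist view, sit centred over the pad between the ridges, and the hand is clear of the plate and plaster. Now I press slowly and watch the force.

```bash
python3 -m handwheel '[[0,0,0,0,0,0.004,0],[0,0,0,0,0,0.007,0],[0,0,0,0,0,0.009,0],[0,0,0,0,0,0.011,0],[0,0,0,0,0,0.013,0],[0,0,0,0,0,0.015,0],[0,0,0,0,0,0.016,0],[0,0,0,0,0,0.016,0]]'
python3 -c "
from h import *
s=bot.get_state(); print(s['tcp_pos'].round(2),s['force'].round(2))"
```

```text
clock: 3.0
tcp_pos: [508.1, -153.8, 94.0]
ee_rot: [179.8, -0.0, 73.7]
force: [-1.2, -0.1, 9.0]
grip_width: -0.2
[ 508.14 -153.81   94.02] [-1.23 -0.11  9.03]
```

```bash
python3 -m handwheel '[[0,0,0,0,0,0.002,0],[0,0,0,0,0,0.0035,0],[0,0,0,0,0,0.005,0],[0,0,0,0,0,0.006,0],[0,0,0,0,0,0.006,0]]'
python3 -c "
from h import *
s=bot.get_state(); print(s['tcp_pos'].round(2),s['ee_rot'].round(2),s['force'].round(2))"
```

```text
clock: 3.5
tcp_pos: [511.5, -154.8, 91.0]
ee_rot: [179.3, -0.1, 73.6]
force: [-0.2, -0.5, 15.2]
grip_width: 0.2
[ 511.45 -154.76   91.01] [ 1.7935e+02 -6.0000e-02  7.3650e+01] [-0.15 -0.5  15.19]
```

Pad bottomed: z is 91.0 and the force 15 N, with the brake free. Now the first gentle push, at about 25 mm/s, keeping the downforce.

```bash
python3 -m handwheel '[[0,0,0,0,0,0.003,0],[0,0,0,0,0.001,0.0035,0],[0,0,0,0,0.003,0.0035,0],[0,0,0,0,0.0055,0.0035,0],[0,0,0,0,0.008,0.0035,0],[0,0,0,0,0.0105,0.0036,0],[0,0,0,0,0.013,0.0037,0],[0,0,0,0,0.0155,0.0037,0],[0,0,0,0,0.018,0.0037,0],[0,0,0,0,0.0205,0.0037,0]]'
python3 - <<'E'
from h import *
s=bot.get_state(); print(s['tcp_pos'].round(2),s['ee_rot'].round(2),s['force'].round(2))
p,d=bot.camera('wrist'); save('wrist3',p); np.save('w3.npy',d)
W=wcloud(d,s); z=W[...,2]; uu=np.arange(640)[None]; vv=np.arange(400)[:,None]
e=np.array([np.cos(np.radians(-16.4)),np.sin(np.radians(-16.4))])
m=(p.min(-1)>150)&(z>96)&(z<103)&(uu>340)&(uu<450)&(vv<300)&(vv>100)
q=W[m][:,:2]@e; print('plate along',np.percentile(q,[5,50,95]).round(1),'was',round(float(np.array([547.05,-157.92])@e),1),'tcp along',s['tcp_pos'][:2]@e)
E
```

```text
clock: 4.5
tcp_pos: [534.5, -161.6, 91.0]
ee_rot: [178.9, -0.1, 73.6]
force: [-1.2, -0.4, 17.8]
grip_width: 0.1
[ 534.51 -161.59   90.98] [ 1.7892e+02 -8.0000e-02  7.3630e+01] [-1.17 -0.36 17.84]
plate along [592.8 597.8 606.1] was 569.4 tcp along 558.386419707391
```

View pics/wrist3.png

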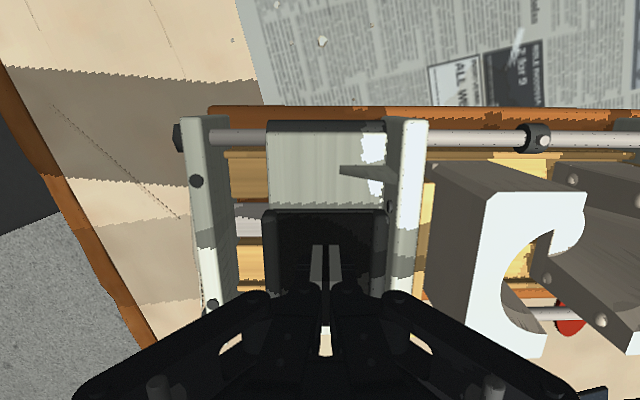

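The jaw plate moved 28 mm and so did the tool, so there is no slip. The pad is bottomed with low side force, so I'll continue and trim the small wrist tilt.

```bash
python3 -m handwheel '[[0.1,0,0,0,0.0015,0.003,0],[0.2,0,0,0,0.004,0.0033,0],[0.3,0,0,0,0.0065,0.0035,0],[0.4,0,0,0,0.009,0.0036,0],[0.5,0,0,0,0.0115,0.0037,0],[0.6,0,0,0,0.014,0.0038,0],[0.7,0,0,0,0.0165,0.0038,0],[0.8,0,0,0,0.019,0.0038,0],[0.9,0,0,0,0.0215,0.0039,0],[1,0,0,0,0.024,0.004,0],[1,0,0,0,0.0265,0.004,0],[1,0,0,0,0.029,0.004,0],[1,0,0,0,0.0315,0.0041,0],[1,0,0,0,0.034,0.0041,0],[1,0,0,0,0.0365,0.0042,0],[1,0,0,0,0.039,0.0042,0]]'
python3 - <<'E'
from h import *
s=bot.get_state(); print(s['tcp_pos'].round(2),s['ee_rot'].round(2),s['force'].round(2))
p,d=bot.camera('wrist'); save('wrist4',p)
W=wcloud(d,s); z=W[...,2]; uu=np.arange(640)[None]; vv=np.arange(400)[:,None]
e=np.array([np.cos(np.radians(-16.4)),np.sin(np.radians(-16.4))])
m=(p.min(-1)>150)&(z>96)&(z<103)&(uu>340)&(uu<450)&(vv<300)&(vv>100)
q=W[m][:,:2]@e; print('plate along',np.percentile(q,[5,50,95]).round(1),'tcp along',s['tcp_pos'][:2]@e)
p,d=bot.camera('side'); save('side4',cv2.resize(p[170:300,220:420],None,fx=4,fy=4,interpolation=cv2.INTER_CUBIC))
E
```

```text
clock: 6.15
tcp_pos: [574.1, -173.4, 91.0]
ee_rot: [179.7, -0.1, 73.6]
force: [-5.5, 1.5, 18.7]
grip_width: 0.1
[ 574.08 -173.38   90.96] [ 1.7966e+02 -9.0000e-02  7.3620e+01] [-5.46  1.52 18.66]
plate along [634.  639.  646.2] tcp along 599.6741261737816
```

View pics/side4.png

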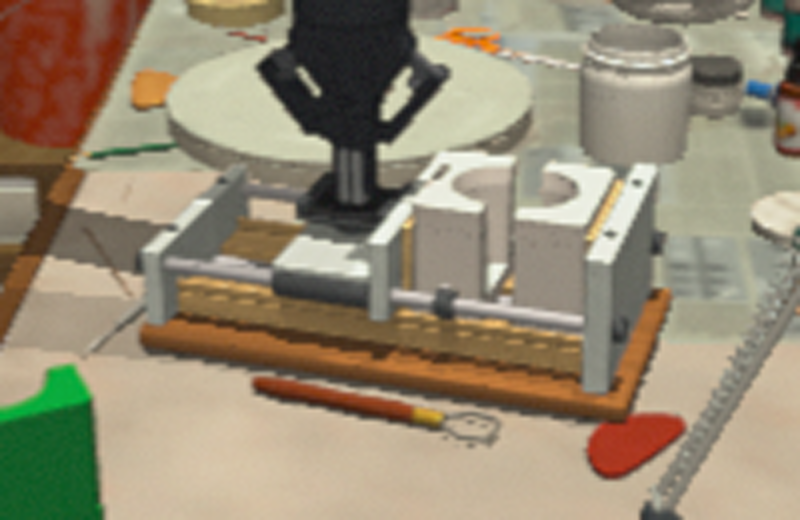

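View pics/wrist4.png

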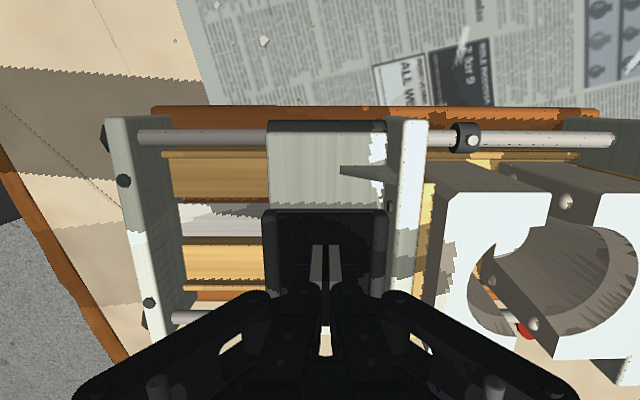

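The near half is now being pushed along and the jaw has travelled 69.6 mm. There is still no slip, and about 25 mm is left.

```bash
python3 -m handwheel '[[0,0,0,0,0.001,0.004,0],[0,0,0,0,0.003,0.0045,0],[0.1,0,0,0,0.005,0.0047,0],[0.1,0,0,0,0.007,0.0048,0],[0.2,0,0,0,0.009,0.0048,0],[0.2,0,0,0,0.011,0.0048,0],[0.2,0,0,0,0.013,0.0048,0],[0.3,0,0,0,0.015,0.0048,0],[0.3,0,0,0,0.017,0.0048,0],[0.3,0,0,0,0.0185,0.0048,0],[0.3,0,0,0,0.0195,0.0048,0]]'
python3 -c "
from h import *
s=bot.get_state(); e=np.array([np.cos(np.radians(-16.4)),np.sin(np.radians(-16.4))])
print(s['tcp_pos'].round(2),s['ee_rot'].round(2),s['force'].round(2),s['tcp_pos'][:2]@e-530)"
```

```text
clock: 7.35
tcp_pos: [595.2, -179.7, 90.9]
ee_rot: [179.6, -0.1, 73.6]
force: [-7.7, 1.6, 25.6]
grip_width: -0.0
[ 595.22 -179.69   90.92] [ 1.7965e+02 -1.1000e-01  7.3600e+01] [-7.7   1.62 25.57] 91.73837835737982
```

```bash
python3 -m handwheel '[[0,0,0,0,0.0005,0.004,0],[0,0,0,0,0.001,0.004,0],[0,0,0,0,0.0015,0.004,0],[0,0,0,0,0.002,0.004,0],[0,0,0,0,0.0025,0.004,0],[0,0,0,0,0.003,0.004,0],[0,0,0,0,0.0035,0.004,0],[0,0,0,0,0.004,0.004,0]]'
python3 - <<'E'
from h import *
s=bot.get_state(); e=np.array([np.cos(np.radians(-16.4)),np.sin(np.radians(-16.4))])
print(s['tcp_pos'].round(2),s['ee_rot'].round(2),s['force'].round(2),s['tcp_pos'][:2]@e-530)
p,d=bot.camera('wrist'); save('wrist5',p)
W=wcloud(d,s); z=W[...,2]; uu=np.arange(640)[None]; vv=np.arange(400)[:,None]
m=(p.min(-1)>150)&(z>96)&(z<103)&(uu>340)&(uu<450)&(vv<300)&(vv>100)
q=W[m][:,:2]@e; print('plate along',np.percentile(q,[5,50,95]).round(1)-569.4)
E
```

```text
clock: 8.15
tcp_pos: [595.5, -179.7, 90.9]
ee_rot: [-179.9, -0.1, 73.6]
force: [-18.5, 6.1, 32.3]
grip_width: 0.1
[ 595.47 -179.73   90.88] [-1.7986e+02 -1.3000e-01  7.3590e+01] [-18.47   6.13  32.31] 91.98614661038334
plate along [86.7 91.7 99.1]
```

View pics/wrist5.png

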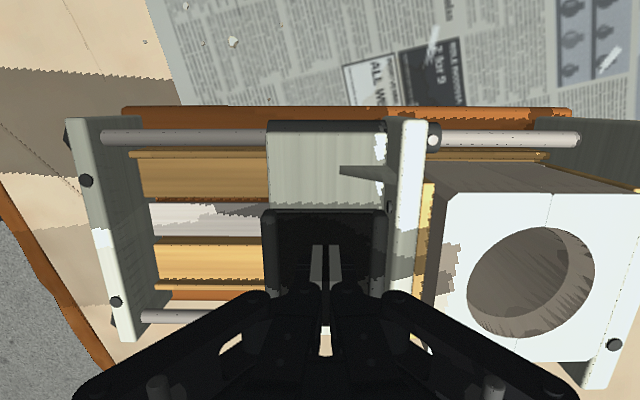

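The collar at (433,140) touches the plate and the cavity shows as a full circle with a thin seam. The jaw has stopped with 19 N of side force. Before lifting I'll enlarge both views to check the collar and seam.

```bash
python3 - <<'E'
from h import *
s=bot.get_state()
p,d=bot.camera('side'); a=cv2.resize(p[200:275,280:400],None,fx=6,fy=6,interpolation=cv2.INTER_CUBIC); save('side5',a)
w=cv2.imread('pics/wrist5.png'); cv2.imwrite('pics/w5crop.png',cv2.resize(w[110:270,380:580],None,fx=3.7,fy=3.7,interpolation=cv2.INTER_CUBIC))
E
```

```text
(no output)
```

View pics/side5.png

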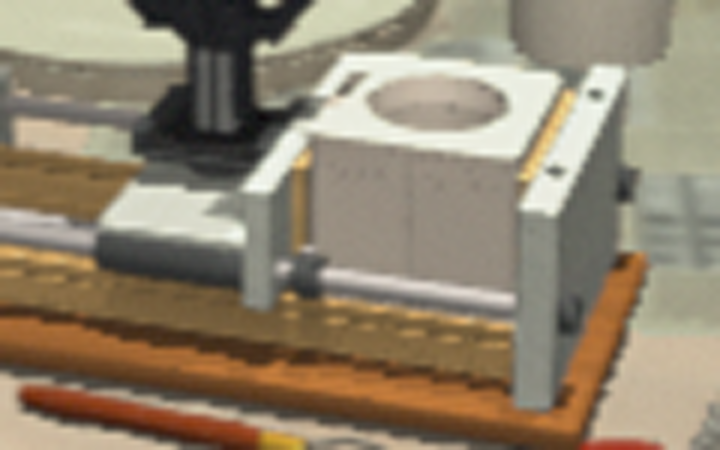

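View pics/w5crop.png

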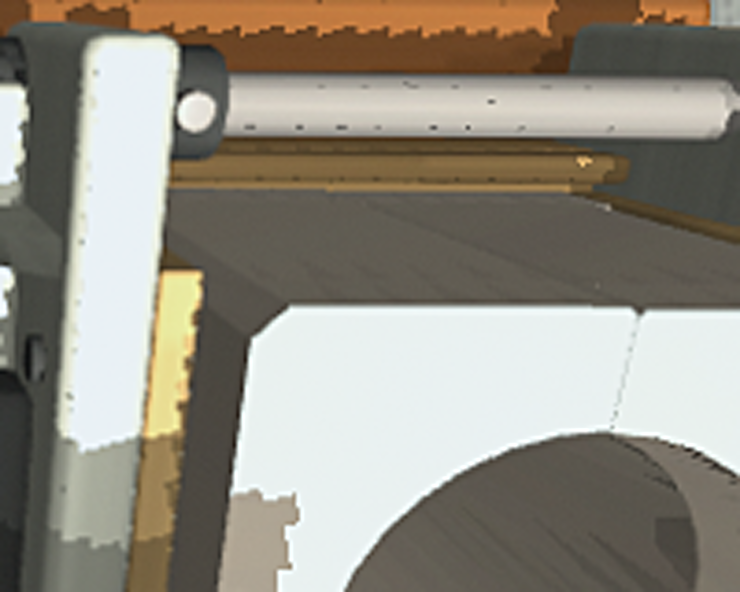

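The wrist view shows a closed seam and a collar at the plate. In the side crop, though, I seem to see a sliver of rod between plate (275) and collar (290). I'll check that with numbers before lifting.

```bash
python3 - <<'E'
from h import *
import pickle
e=np.array([np.cos(np.radians(-16.4)),np.sin(np.radians(-16.4))]); f=np.array([-e[1],e[0]])
s=pickle.load(open('s1.pkl','rb')); d=np.load('w1.npy'); W=wcloud(d,s); p=np.load('wp1.npy')
A=W[...,:2]@e; B=W[...,:2]@f; z=W[...,2]
print('initial: collar px around'); 
for u in range(464,494,2): print(u,[ (round(float(A[v,u]),0),round(float(z[v,u]),0),int(p[v,u].max())) for v in (114,118,122,126)])
m=(p.min(-1)>150)&(z>97)&(z<103)&(A>540)&(A<590)
print('slide plate A pct',np.percentile(A[m],[2,50,98]).round(1))
s=bot.get_state(); p,d=bot.camera('wrist'); W=wcloud(d,s); A=W[...,:2]@e; B=W[...,:2]@f; z=W[...,2]
print('now force',s['force'].round(1))
m=(p.min(-1)>150)&(z>97)&(z<103)&(A>640)&(A<680); print('plate A',np.percentile(A[m],[2,50,98]).round(1))
for v in (130,138,146): print(v,[(u,round(float(A[v,u]),0),round(float(z[v,u]),0),int(p[v,u].max())) for u in range(418,450,2)])
for v in (220,):
  print('row',v,[(u,round(float(A[v,u]),1),round(float(z[v,u]),0),int(p[v,u].max())) for u in range(410,640,6)])
E
```

```text
initial: collar px around
464 [(684.0, 18.0, 109), (665.0, 62.0, 171), (665.0, 63.0, 227), (667.0, 60.0, 155)]
466 [(687.0, 18.0, 109), (668.0, 61.0, 170), (667.0, 63.0, 227), (669.0, 61.0, 158)]
468 [(688.0, 19.0, 110), (670.0, 61.0, 171), (669.0, 63.0, 227), (671.0, 61.0, 170)]
470 [(674.0, 55.0, 24), (672.0, 61.0, 173), (671.0, 62.0, 231), (673.0, 61.0, 155)]
472 [(674.0, 60.0, 22), (673.0, 61.0, 153), (673.0, 63.0, 182), (675.0, 61.0, 7)]
474 [(674.0, 63.0, 66), (674.0, 64.0, 37), (674.0, 65.0, 54), (674.0, 66.0, 85)]
476 [(676.0, 63.0, 70), (675.0, 66.0, 97), (675.0, 68.0, 97), (676.0, 67.0, 88)]
478 [(677.0, 64.0, 68), (677.0, 66.0, 93), (677.0, 66.0, 40), (677.0, 68.0, 90)]
480 [(680.0, 62.0, 65), (679.0, 65.0, 93), (678.0, 70.0, 248), (680.0, 65.0, 84)]
482 [(681.0, 63.0, 62), (681.0, 66.0, 85), (679.0, 70.0, 228), (681.0, 67.0, 80)]
484 [(683.0, 64.0, 61), (682.0, 66.0, 84), (680.0, 71.0, 236), (684.0, 65.0, 83)]
486 [(710.0, 16.0, 102), (685.0, 66.0, 93), (684.0, 67.0, 103), (688.0, 62.0, 155)]
488 [(712.0, 17.0, 108), (689.0, 62.0, 165), (689.0, 62.0, 231), (691.0, 60.0, 1
[... 1799 characters left out ...]
482, 689.1, 114.0, 241), (488, 691.2, 115.0, 240), (494, 694.6, 113.0, 241), (500, 697.6, 113.0, 241), (506, 699.3, 114.0, 241), (512, 702.1, 114.0, 242), (518, 705.5, 113.0, 241), (524, 707.5, 114.0, 241), (530, 710.0, 114.0, 241), (536, 713.8, 112.0, 241), (542, 716.1, 113.0, 241), (548, 718.9, 113.0, 241), (554, 720.6, 114.0, 240), (560, 724.0, 113.0, 241), (566, 725.8, 114.0, 241), (572, 729.3, 113.0, 240), (578, 731.4, 114.0, 240), (584, 733.5, 115.0, 240), (590, 736.0, 115.0, 241), (596, 739.7, 114.0, 240), (602, 740.9, 115.0, 241), (608, 744.0, 115.0, 240), (614, 748.3, 113.0, 240), (620, 750.3, 114.0, 240), (626, 754.2, 113.0, 240), (632, 756.6, 113.0, 240), (638, 758.4, 114.0, 241)]
```

```bash
python3 - <<'E'
from h import *
import pickle
e=np.array([np.cos(np.radians(-16.4)),np.sin(np.radians(-16.4))]); f=np.array([-e[1],e[0]])
s=pickle.load(open('s1.pkl','rb')); d=np.load('w1.npy'); W=wcloud(d,s); p=np.load('wp1.npy')
def rep(W,p,t):
    A=W[...,:2]@e; B=W[...,:2]@f; z=W[...,2]
    for b0 in (-42,-36,36,42):
        # relative to press axis
        b=B-np.array([506.2,-153.6])@f
        m=(abs(b-b0)<2)&(A>540)&(A<820)
        for nm,lo,hi in (('z111-117',111,117),('z105-110',105,110.5)):
            k=m&(z>lo)&(z<hi); a=np.sort(A[k]); 
            if len(a)<5: continue
            br=np.nonzero(np.diff(a)>3)[0]; segs=np.split(a,br+1)
            print(t,b0,nm,[(round(x[0],1),round(x[-1],1)) for x in segs if len(x)>2])
rep(W,p,'init wrist')
for n in('scene','side'):
    rep(cloud(n,np.load(n+'0.npy')),None,'init '+n)
for n in('scene','side'):
    pp,dd=bot.camera(n); rep(cloud(n,dd),None,'now '+n); np.save(n+'6.npy',dd); np.save(n+'p6.npy',pp)
s=bot.get_state(); pp,dd=bot.camera('wrist'); rep(wcloud(dd,s),pp,'now wrist'); print(s['force'].round(1),s['clock'])
p=np.load('sidep6.npy'); save('side6',cv2.resize(p[215:260,300:400],None,fx=8,fy=8,interpolation=cv2.INTER_NEAREST))
p=np.load('scenep6.npy'); save('scene6',cv2.resize(p[200:290,300:430],None,fx=6,fy=6,interpolation=cv2.INTER_CUBIC))
E
```

```text
init wrist -42 z111-117 [(np.float64(625.2), np.float64(670.2)), (np.float64(715.9), np.float64(760.8))]
init wrist -42 z105-110 [(np.float64(625.4), np.float64(625.8)), (np.float64(716.4), np.float64(717.8)), (np.float64(767.0), np.float64(781.7))]
init wrist -36 z111-117 [(np.float64(625.5), np.float64(670.1)), (np.float64(715.6), np.float64(760.9))]
init wrist -36 z105-110 [(np.float64(625.5), np.float64(626.0)), (np.float64(716.4), np.float64(718.0)), (np.float64(766.8), np.float64(782.2))]
init wrist 36 z111-117 [(np.float64(625.7), np.float64(670.0)), (np.float64(716.2), np.float64(761.6))]
init wrist 36 z105-110 [(np.float64(625.3), np.float64(626.3)), (np.float64(716.6), np.float64(718.0)), (np.float64(767.3), np.float64(783.1))]
init wrist 42 z111-117 [(np.float64(626.2), np.float64(670.0)), (np.float64(715.8), np.float64(760.9))]
init wrist 42 z105-110 [(np.float64(626.2), np.float64(634.3)), (np.float64(646.0), np.float64(668.0)), (np.float64(716.5), np.float64(733.4)), (np.float64(736.6), np.float64(746.4)), (np.float64(761.7), np.float64(782.5))]
init scene -42 z111-117 
[... 2214 characters left out ...]
.1), np.float64(782.1))]
now side 42 z111-117 []
now wrist -42 z111-117 [(np.float64(674.7), np.float64(675.5)), (np.float64(718.3), np.float64(761.1))]
now wrist -42 z105-110 [(np.float64(672.6), np.float64(673.3)), (np.float64(767.7), np.float64(783.2))]
now wrist -36 z111-117 [(np.float64(672.5), np.float64(674.0)), (np.float64(707.8), np.float64(761.4))]
now wrist -36 z105-110 [(np.float64(768.0), np.float64(782.1))]
now wrist 36 z111-117 [(np.float64(672.5), np.float64(759.7))]
now wrist 36 z105-110 [(np.float64(672.4), np.float64(673.4))]
now wrist 42 z111-117 [(np.float64(672.5), np.float64(757.4))]
now wrist 42 z105-110 [(np.float64(672.4), np.float64(764.6))]
[-17.    4.2  33.2] 8.4
```

View pics/side6.png

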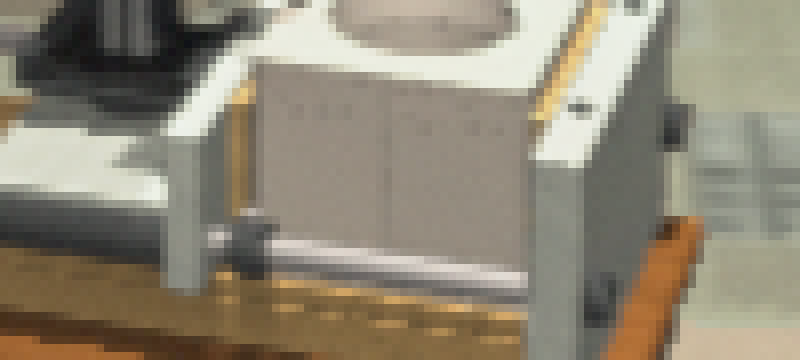

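View pics/scene6.png

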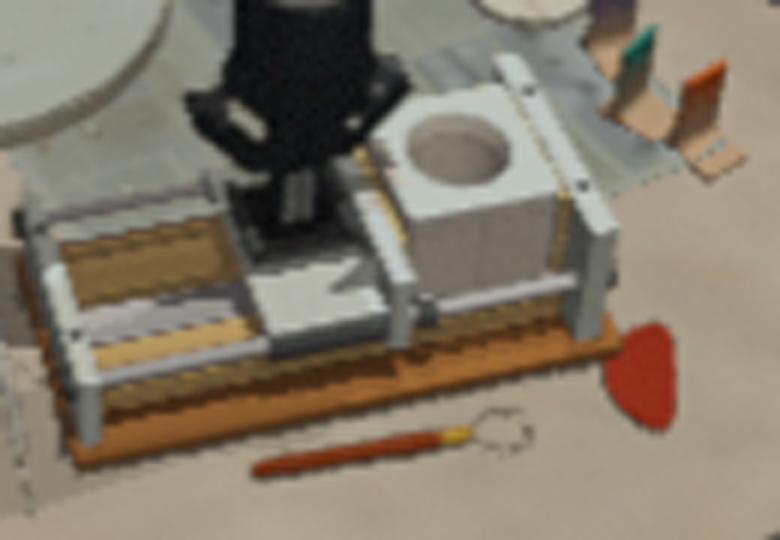

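The numbers settle it. The two halves now span 672.5 to 761 mm along the press (88.5, against 2 x 44), and the far half stands unmoved against the fixed jaw. The jaw resists 19 N without moving, so it is hard against its stop. I now ease off the side force while the pad is still down, then lift straight up.

```bash
python3 -m handwheel '[[0,0,0,0,0.003,0.003,0],[0,0,0,0,0.002,0.002,0],[0,0,0,0,0.0015,0.001,0],[0,0,0,0,0.001,0,0],[0,0,0,0,0.001,-0.002,0],[0,0,0,0,0.001,-0.004,0],[0,0,0,0,0.0005,-0.006,0],[0,0,0,0,0.0003,-0.008,0],[0,0,0,0,0,-0.0095,0],[0,0,0,0,0,-0.011,0],[0,0,0,0,0,-0.014,0],[0,0,0,0,0,-0.02,0],[0,0,0,0,0,-0.035,0],[0,0,0,0,0,-0.06,0],[0,0,0,0,0,-0.09,0],[0,0,0,0,0,-0.12,0],[0,0,0,0,0,-0.13,0],[0,0,0,0,0,-0.13,0]]'
python3 - <<'E'
from h import *
s=bot.get_state(); print(s['tcp_pos'].round(2),s['ee_rot'].round(2),s['force'].round(2))
e=np.array([np.cos(np.radians(-16.4)),np.sin(np.radians(-16.4))]); f=np.array([-e[1],e[0]])
p,d=bot.camera('wrist'); save('wrist7',p); W=wcloud(d,s)
A=W[...,:2]@e; b=W[...,:2]@f-np.array([506.2,-153.6])@f; z=W[...,2]
m=(p.min(-1)>150)&(z>97)&(z<103)&(A>630)&(A<690); print('plate A',np.percentile(A[m],[2,50,98]).round(1))
for b0 in(-38,38):
  k=(abs(b-b0)<3)&(z>111)&(z<117)&(A>600)&(A<800); a=np.sort(A[k]); print(b0,a[0],a[-1],'max gap',np.diff(a).max())
k=(p.max(-1)<70)&(abs(b)<24)&(abs(A-622)<20)&(z>85); print('pad z',np.percentile(z[k],[10,50,90]),k.sum())
p,d=bot.camera('side'); save('side7',cv2.resize(p[190:300,240:420],None,fx=4,fy=4,interpolation=cv2.INTER_CUBIC))
E
```

```text
clock: 10.25
tcp_pos: [596.7, -180.5, 223.4]
ee_rot: [179.9, -0.2, 73.6]
force: [0.8, 0.0, 0.4]
grip_width: 0.0
[ 596.71 -180.45  223.41] [ 1.7987e+02 -1.5000e-01  7.3580e+01] [0.83 0.01 0.43]
plate A [655.7 661.  669.7]
-38 672.8570293193079 761.644228625149 max gap 0.9770335117493687
38 673.0514625798451 773.1662461472871 max gap 11.460714982772402
pad z [100.91221734 296.40531984 313.9848073 ] 18207
```

View pics/wrist7.png

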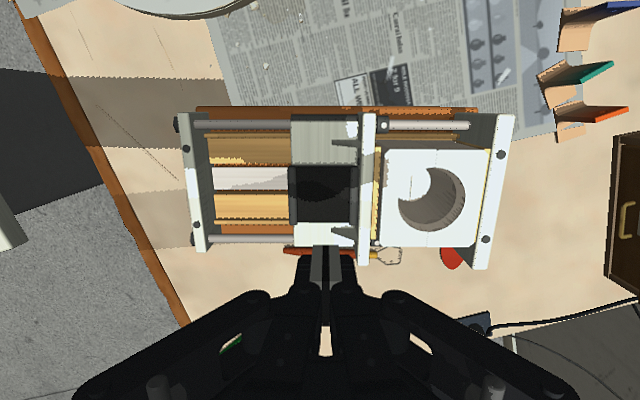

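View pics/side7.png

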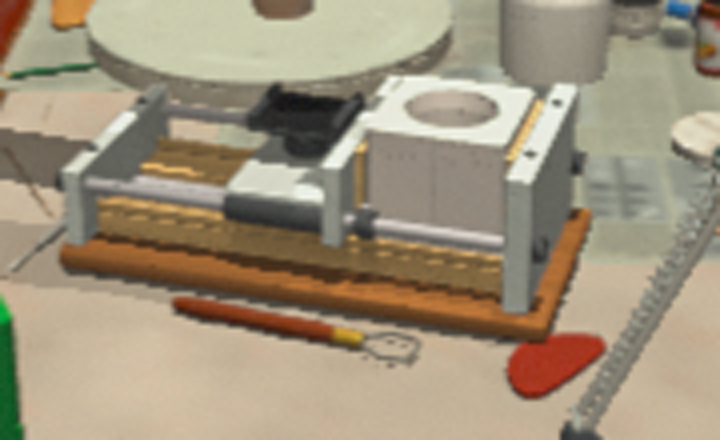

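The wrist view shows the closed mould (385-490, 150-247) with no gap at the seam. The pad is back up (top near 101 mm), the collar sits at the jaw (384,125), the hand is clear, and the tools are where they were. I'll hand it in.

```bash
python3 -c "
from rig import bot
print(bot.close_job())"
```

```text
the job is handed in; nothing more can be done
None
```

The mould is closed and the job is handed in at about 10.4 s of the 35 s allowed. I pressed the brake pad to the bottom of its travel with closed fingertips. Keeping it down, I pushed the jaw at about 25 mm/s, then about 5 mm/s at the end, until it stopped hard. I eased off the side force before lifting straight up.

**Last checks:**
- **Mould:** the two halves measure 88.5 mm together (2 x 44 expected), with a closed seam. The far half is unmoved against the fixed jaw.
- **Jaw:** it did not give under 19 N, and it stayed within 0.1 mm after lift-off.
- **Brake pad:** the pad is back up, with its top at about 101 mm.
- **Forces and surroundings:** the highest force I read was about 38 N at the wrist, and it was near zero after lifting. In the last views the loop tool, needle tool, cup and jar look unmoved. I did not recheck the tape or scissors.

**Checks that disagreed:**
- **Travel:** I measured about 92 mm of travel, not the full 95 mm. The jaw may not have started fully open.
- **Stop collar:** in the side view a thin light sliver shows between the jaw plate and the collar. I took it for a bushing, because the closed mould leaves the jaw no more room. Contact with the collars themselves is therefore inferred, not seen.

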